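Load the recorder's battery well, close its cover and start it

ROBOT

A 6-joint arm with a two-finger parallel gripper is mounted at the origin on a cart in front of the work surface, level with it; the furniture and walls round the work are solid. World frame = base frame: x ahead of the robot, y to its left, z up, the work surface at z = 0. Lengths are in mm, angles in rad, forces in N, time in s.
With the tool pointing down it reaches from about 275 to 750 mm from the base axis. Payload 10.2 kg.
Tool frame: the origin (TCP) lies where the fingers leave the gripper's body, on its centre line; the fingertips stand 73 mm ahead of it and the grasp point (between the pads) lies 54 mm ahead of it (ctrl.tip_extent is the z of the fingertips in the tool frame, in mm); z points along the fingers, y is the line along which they close (so a half turn about z gives the same grasp; the last joint's range is limited). The gripper opens to 85 mm and grips with 20 to 120 N. Pads are 22 mm wide; open, the fingers measure 114 mm over their backs; the gripper's body (76 mm by 85 mm) begins 54 mm behind the grasp point. The pads swing forward as they close: fully open they stand 13 mm farther back than shut.
Start: joints at [-1.538, 0.313, 1.498, -0, 1.331, -0.223], TCP at [132.822, -507.927, 303.894] pointing down, gripper open.
Joint ranges: [-2.94, 2.94], [-0.97, 2.17], [0.19, 2.56], [-1.23, 4.37], [0.02, 3.11], [-2.88, 2.88]. Speed limits (rad/s): [2.39, 2.39, 3.01, 3.14, 3.14, 3.14].

INTERFACE

Orientations are given as a unit quaternion [w, x, y, z].
In Python, from rig import readout, cams, order, ctrl gives the robot as it stands.
- The arm moves only by the tool advance, called after "Emit:" as name([rows], argument=value, ...), one row to a line, values as JSON. Schema: {"type":"object","properties":{"segments":{"type":"array","items":{"type":"array","items":{"type":"array","items":{"type":"number"},"minItems":6,"maxItems":6},"minItems":1,"maxItems":8},"minItems":1,"maxItems":1},"jaw":{"type":"number"},"grip_n":{"type":"number"},"only":{"type":"string"},"quiet":{"type":"boolean"},"lines":{"type":"string"}},"required":["segments"],"additionalProperties":false}. segments is a list that holds a single list of rows (three levels of brackets), with 1 to 8 rows, each of 6 numbers: dx, dy, dz in parts of the range, where 1.0 means 40 cm, then a rotation vector rx, ry, rz in parts of the range, where 1.0 means pi rad; each row is the pose to reach, as a shift and turn from the pose commanded when the call began, along the tool's axes at that moment; what a row does not reach only later rows make up. A row lasts 1/10 s, in which the tool goes at most 50 mm and 0.15 rad, less where a joint would pass 70% of its speed; a pose out of reach is approached as far as the arm can. jaw is the opening from 0.0 (shut) to 1.0 (fully open), set as the call begins (left out keeps the last). The fingers move at their own pace and stop on an object; grip_n is the grip in N (left out, the last holds). Time passes only in rows, so rows that do not move let the fingers close. The tool returns the time, the measured TCP pose, the force, the opening and the grip force at its end. only (a regular expression) keeps the lines of the reply that match it, lines (a string "A,B") keeps lines A to B, and quiet returns only ok. No shift or turn number may pass 1 either way. Input that does not fit is refused with a message, and nothing moves.
- readout.sense(): the state, without advancing time (a new reading comes with each control period).
- cams.capture(name): name is "scene" or "top"; returns (picture, depth): 400x640x3 uint8, red, green, blue; 400x640 float32, mm along the optical axis (not along the pixel's ray), 0 where there is no reading.
- cams.calibration(name): a dict with "fx", "fy", "cx", "cy" (pixels), "distortion" ([k1, k2, p1, p2, k3] as OpenCV has them; the pictures are not rectified), "position" and "attitude" of the camera in the world. Camera axes: x right, y down, z forward; pixel columns grow to the right and rows downward; lengths in mm; the calibration is good to about 2 mm. A picture is of the moment at which its call begins. calibration takes no time and is no camera call.
- order.finish_job(): hands the job in; it is judged then, once.
Trained networks look in the newest picture that a camera, given by its name, has taken for a name from the list of things; names that differ only in an ending like _2 or _b are one class to them, and where a whole thing is asked for, a point or a joint stands for the part that bears it (a point fixed in the world has none). Each returns a list of dicts, best first, with "p" (0 to 1); they miss things now and then, are a little off and sometimes report something else, mostly with a low value. They report only what shows in the picture. A call takes as long as a camera call.
- cams.trace(target, camera): "pixels" (400x640 bool, what is visible of it) and "bbox" ([left, top, right, bottom] in pixels, round what is visible of it).
- cams.spot_point(target, camera): "uv" ([column, row] in pixels: a listed point, or the origin of a listed thing).
The state is a dict: "time_s": time; "joints": joint angles; "dq": joint speeds; "tau": joint torques, N m; "eef_pos": TCP position; "ee_rot": TCP orientation; "force": force on the tool from outside, world axes, zero at the start; "wrist_torque": the same for the moment, N m; "grip_width": opening from 0.0 (shut) to 1.0 (fully open); "grip_force": force on a finger pad.
Only numpy, scipy, OpenCV 4.12 (cv2) and the standard library are available. Lean on these libraries where they do the work, as an engineer would, in place of code of your own. Each camera call takes 0.05 s, during which the arm holds its last target. There are 200 camera calls.

TASK

Put the temperature recorder back into service by pushing and pressing with the fingertips only, never gripping, lifting or squeezing the cell: push the flat round cell that lies loose on the recorder's face over the edge of the round battery well until it drops in and lies flat at the bottom, then push the sliding cover all the way shut over it, then press the round start key fully down and let it come back up. Leave everything else on the bench where it is.

Things in the scene. Friction and masses are not known exactly. Their poses are not given: they have to be found in the camera images.
- recorder: grey temperature recorder, flat case 100 x 190 mm, fixed, face up. Origin: centre of underside, at bench height; x across its width (roughly away from robot), y along its length (roughly to the left), z up. Flat face at z = 36 mm. In mm: well at (0, 22); loose cell on the bare +y end; cover parked on the -y side of the well; start key (-34, -71.5); flat display (15, -71.5)
- well (a point): centre of the mouth of the round battery well, level with the face: 36 mm in diameter, 11 mm deep, flat bottom, plain edge. The cover's two straight rails pass it at recorder x = -25.4 and +25.4 mm, from y = -47 to +36 mm, 5 mm high, 47 mm apart inside; except rails, cover, key and cell nothing stands more than 2 mm above the face
- cell: the fresh cell: loose plain steel disc 32.5 mm in diameter, 10 mm thick, 20 to 35 g, lying flat and right way up on the recorder's face, up to 15 mm to either side of the well's centre line. Origin: centre of its underside. Seated in the well its underside is 11 mm and its top 1 mm below the face
- cover (a joint): travel in m of the sliding battery cover, a grey plate 46 wide x 44 mm long, lying 0.8 to 3.8 mm above the face between two guide rails: 0 to 0.005 open (well quite free), 0.046 shut over the well (end stop). It slides along the recorder's +y, stays where it is left and takes about 2 N to move
- cover_lip (a point): middle of the top edge of the cover's upright thumb lip, 10 mm above the face, on the lip's outer (-y) side, at the end of the cover away from the well. The lip is 36 mm wide and 4.6 mm thick; pushed towards +y from behind it moves the cover shut
- key (a joint): travel in m of the round start key, 21 mm in diameter: 0 is up, 0.004 is fully down (against its stop). It is pressed straight down, springs back by itself and takes about 1.5 N to start and 5 N fully down
- key_top (a point): centre of the top of the start key, 6 mm above the face when up
- spent_cell: the old cell, the same disc, lying on the bench beside the recorder; leave alone
- tweezers: steel tweezers 115 mm long lying on the bench behind the recorder; leave alone
- timer: white countdown timer 66 x 66 x 20 mm; leave alone
- loupe: black eye loupe, 37 mm in diameter and 34 mm high; leave alone
- thermometer: handheld thermometer 162 x 68 x 28 mm; leave alone
- driver: small screwdriver 165 mm long; leave alone
- pen: black pen 145 mm long; leave alone
- battery: small round battery 15 mm in diameter, standing 50 mm high; leave alone

How it is judged (in metres and radians):
On the way, in this order (a step that is already met when the one before it is completed fails the run):
1. the cell has dropped into the well and lies flat at its bottom, the cover still open (horizontal distance between cell and well below 0.004 m and z of cell in the frame of well below -0.009 m and angle between cell's own z axis and vertical below 0.1 rad and value of joint cover below 0.02 m), for 0.2 s.
2. the cover is fully shut over the cell (value of joint cover above 0.0435 m), for 0.2 s.
3. the start key is pressed fully down (value of joint key above 0.0032 m), for 0.1 s.
At the end, for the whole second after the job is handed in: the cell lies flat (within 0.1 rad) and at rest at the bottom of the well (underside at least 9 mm below the face, within 4 mm of the well's centre), the cover is shut to within 2.5 mm of its stop and the start key is up again (horizontal distance between cell and well below 0.004 m and z of cell in the frame of well below -0.009 m and angle between cell's own z axis and vertical below 0.1 rad and value of joint cover above 0.0435 m and value of joint key below 0.001 m and linear speed of cell below 0.02 m/s); the robot touches nothing.
It fails at once if the cell is gripped or pressed hard (contact force between the fingers and cell above 30 N).
It fails at once if the cell is lifted off the recorder's face (z of cell in the frame of well above 0.008 m).
It fails at once if the cell falls off the recorder (z of cell in the frame of well below -0.02 m).
It fails at once if another thing on the bench is moved (distance of any of spent_cell, tweezers, timer, loupe, thermometer, driver, pen, battery from where it was at the start of the episode above 0.02 m).
It also fails if it takes over 61 s, if anything falls off the work surface, if the arm or the gripper's body presses on something with over 40 N, if the wrist force passes 120 N, or if a joint passes its speed limit or range.

## Working session

There is one attempt and no reset: what is moved stays moved. The work goes in short steps, Python scripts to look and compute and a tool call to move; the robot and the scene stay as the last step left them, time stands still between calls to the robot, and variables do not carry over. Pictures are saved under pics/ and viewed, at most 10 in all, crops included, and the job is handed in when it is done.

```bash
mkdir -p pics; ls; cat > h.py <<'E'
import numpy as np, cv2
from rig import readout,cams,order,ctrl
from scipy.spatial.transform import Rotation as R
def q2R(q): return R.from_quat([q[1],q[2],q[3],q[0]]).as_matrix()
def cal(n):
    c=cams.calibration(n); K=np.array([[c['fx'],0,c['cx']],[0,c['fy'],c['cy']],[0,0,1]])
    a=np.array(c['attitude'],float); Rm=q2R(a) if a.size==4 else a.reshape(3,3)
    return K,np.array(c['distortion'],float),np.array(c['position'],float),Rm
def onplane(n,uv,z):
    K,d,p,Rm=cal(n); x=cv2.undistortPoints(np.array([[uv]],float),K,d)[0,0]
    r=Rm@np.array([x[0],x[1],1]); return p+r*(z-p[2])/r[2]
def proj(n,P):
    K,d,p,Rm=cal(n); P=np.atleast_2d(P); X=(P-p)@Rm
    return cv2.projectPoints(X,np.zeros(3),np.zeros(3),K,d)[0][:,0]
E
python3 - <<'E'
from h import *
for n in ['scene','top']:
    im,d=cams.capture(n); cv2.imwrite(f'pics/{n}0.png',im[:,:,::-1])
    print(n,cams.calibration(n))
    for t in ['recorder','well','cell','cover_lip','key_top','spent_cell']:
        r=cams.spot_point(t,n); print(t,[(np.round(k['uv'],1),round(k['p'],2)) for k in r[:3]], [np.round(onplane(n,k['uv'],{'recorder':0,'cover_lip':46,'key_top':42,'spent_cell':0}.get(t,36)),1) for k in r[:2]])
print(readout.sense()); print(ctrl.tip_extent)
E
```

```text
pics
scene {'fx': 493.4890793476619, 'fy': 493.4890793476619, 'cx': 311.8497600081576, 'cy': 197.19427223138254, 'distortion': array([-0.03179735,  0.        ,  0.        ,  0.        ,  0.        ]), 'position': array([ 11.97914582, 924.96299071, 917.54717745]), 'attitude': array([ 0.11973708, -0.27216515,  0.87825037, -0.3745203 ])}
recorder [(array([313.5, 225. ]), 0.79)] [array([500.6, 219.6,   0. ])]
well [(array([305.8, 220.7]), 0.61)] [array([505.3, 246. ,  36. ])]
cell [(array([287.9, 228.9]), 0.7), (array([326.4, 202.6]), 0.44)] [array([525.4, 292.9,  36. ]), array([498.4, 164.2,  36. ])]
cover_lip [(array([268.3, 318.1]), 0.66), (array([356.6, 136.6]), 0.58), (array([325.1, 204.2]), 0.51)] [array([405.3, 521. ,  46. ]), array([ 572.1, -108.4,   46. ])]
key_top [(array([341.7, 206.3]), 0.54)] [array([455.9, 158.8,  42. ])]
spent_cell [(array([352.2, 204.2]), 0.43)] [array([458.4,  99.7,   0. ])]
top {'fx': 393.9883495344547, 'fy': 393.9883495344547, 'cx': 319.8143777209994, 'cy': 199.40486104226463, 'distortion': array([-0.05299204,  0.        ,  0.        ,  0.        ,  0.
[... 722 characters left out ...]
': array([-1.53837899e+00,  3.12852087e-01,  1.49769749e+00, -2.23423723e-05,
        1.33097544e+00, -2.23408545e-01]), 'dq': array([ 5.47709037e-04, -2.97954500e-04, -3.01333265e-05,  8.89025568e-04,
        1.16125280e-03, -1.45606740e-04]), 'tau': array([ 1.64691181e-03, -4.12102211e+01, -2.59871793e+01, -8.35980245e-05,
        5.69795284e-04,  9.10875940e-06]), 'eef_pos': array([ 132.82851049, -507.92492365,  303.91965316]), 'ee_rot': array([ 3.26312935e-05,  9.91829949e-01,  1.27567043e-01, -1.40268834e-05]), 'force': array([-1.24196063, -0.51337001, -0.46614757]), 'wrist_torque': array([ 0.03977386,  0.01555033, -0.07636709]), 'grip_force': 0.0, 'grip_width': 1.0006450125409745}
72.6
```

```bash
python3 - <<'E'
import cv2,numpy as np
a=cv2.imread('pics/scene0.png')[160:270,230:400]; b=cv2.imread('pics/top0.png')[150:260,230:370]
cv2.imwrite('pics/s0c.png',cv2.resize(a,None,fx=4.7,fy=4.7,interpolation=cv2.INTER_CUBIC))
cv2.imwrite('pics/t0c.png',cv2.resize(b,None,fx=5.4,fy=5.4,interpolation=cv2.INTER_CUBIC))
E
```

```text
(no output)
```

View pics/s0c.png

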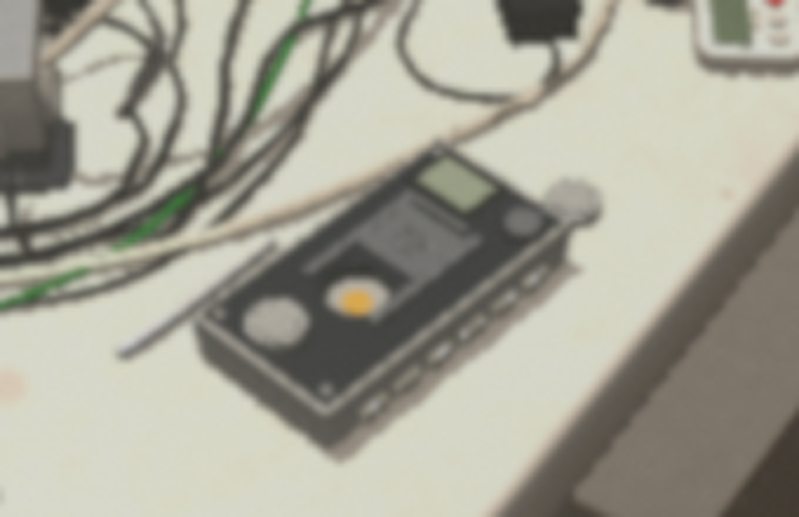

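View pics/t0c.png

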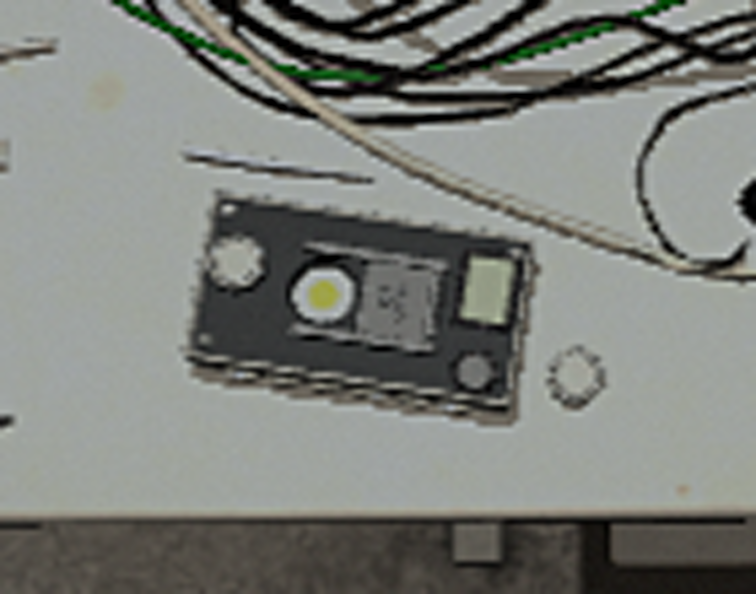

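```bash
cat > fit.py <<'E'
from h import *
from scipy.optimize import least_squares
M={'well':(0,22,30),'key':(-34,-71.5,41),'disp':(15,-71.5,36),'c++':(50,95,36),'c-+':(-50,95,36),'c+-':(50,-95,36)}
def un(n,x,y): s,o=((5.4,(230,150)) if n=='top' else (4.7,(230,160))); return ((x+.5)/s-.5+o[0],(y+.5)/s-.5+o[1])
ob={'top':{'well':(324,294),'key':(474,371),'disp':(488,290),'c++':(218,195),'c-+':(190,352),'c+-':(533,243)},
'scene':{'well':(358,300),'key':(522,222),'disp':(457,184),'c++':(196,322),'c-+':(325,414),'c+-':(437,145)}}
def rec(p,P): c,s=np.cos(p[2]),np.sin(p[2]); P=np.array(P,float); return np.array([p[0]+c*P[0]-s*P[1],p[1]+s*P[0]+c*P[1],P[2]])
def res(p,cs):
    return np.concatenate([proj(n,rec(p,M[k]))[0]-un(n,*ob[n][k]) for n in cs for k in M])
for cs in (['top'],['scene'],['top','scene']):
    f=least_squares(res,[500,220,-.15],args=(cs,),loss='soft_l1'); print(cs,f.x.round(3),f.fun.reshape(-1,2).round(1).tolist())
p=f.x
for n in ('top','scene'):
    uv=un(n,*((235,262) if n=='top' else (276,322))); w=onplane(n,uv,43)[:2]
    c,s=np.cos(p[2]),np.sin(p[2]); d=w-p[:2]; print(n,'cell',w,'rec',c*d[0]+s*d[1],-s*d[0]+c*d[1])
    r=cams.trace('cell',n)
    for k in r[:2]:
        m=cv2.moments(k['pixels'].astype(np.uint8),True); uv=(m['m10']/m['m00'],m['m01']/m['m00']);w=onplane(n,uv,43)[:2];d=w-p[:2]
        print(k['p'],k['bbox'],uv,m['m00'],w,'rec',c*d[0]+s*d[1],-s*d[0]+c*d[1])
np.save('p.npy',p)
E
python3 fit.py
```

```text
['top'] [ 5.03402e+02  2.23647e+02 -1.68000e-01] [[0.1, -0.0], [0.2, 0.4], [0.2, 0.3], [-0.5, -1.1], [-1.4, 0.8], [1.1, -0.7]]
['scene'] [ 5.00543e+02  2.26830e+02 -1.50000e-01] [[-0.1, -0.2], [0.4, 0.2], [-0.3, 0.6], [-1.2, -0.7], [0.8, 1.1], [0.1, -1.9]]
['top', 'scene'] [ 5.02074e+02  2.24902e+02 -1.57000e-01] [[-0.3, 0.4], [-0.0, 0.6], [-0.2, 0.5], [-1.2, -0.4], [-1.7, 1.6], [0.6, -0.6], [-0.2, -1.0], [0.4, -0.3], [-0.2, -0.0], [-1.3, -1.7], [0.4, 0.3], [0.3, -2.5]]
top cell [523.30133522 295.81708894] rec 9.86229622534094 73.3644243431166
scene cell [521.9693727  295.26534839] rec 8.633150082971664 72.61093807300507
```

```bash
sed -i "s/(0,22,30)/(0,22,25)/; s/^M=.*/&\nfor k in ('c++','c-+','c+-'): M.pop(k)/; s/'well':(324,294)/'well':(323,295)/; s/'well':(358,300)/'well':(358,302)/" fit.py; python3 fit.py; python3 - <<'E'
from h import *
for n in ('top','scene'):
    cams.capture(n)
    for t in ('cell','key_top','cover_lip','well','recorder'):
        for k in cams.trace(t,n)[:2]:
            m=k['pixels']; ys,xs=np.nonzero(m); print(n,t,round(k['p'],2),k['bbox'],xs.mean().round(2),ys.mean().round(2),m.sum())
E
```

```text
['top'] [ 5.03970e+02  2.24616e+02 -1.61000e-01] [[0.1, -0.0], [0.0, 0.1], [-0.1, -0.1]]
['scene'] [ 5.02083e+02  2.25162e+02 -1.61000e-01] [[-0.2, 0.0], [0.4, -0.2], [-0.1, 0.1]]
['top', 'scene'] [ 5.02960e+02  2.24745e+02 -1.61000e-01] [[0.1, 0.3], [-0.0, 0.4], [-0.2, 0.3], [-0.4, -0.2], [0.2, -0.4], [-0.3, -0.1]]
top cell [523.30133522 295.81708894] rec 8.69217341266984 73.41336153400927
scene cell [521.9693727  295.26534839] rec 7.465809270372764 72.65535573651441
top cell 0.43 [270.8, 196.5, 278.9, 202.5] 273.18 198.35 77
top cover_lip 0.64 [294.9, 197.0, 309.0, 213.3] 303.41 205.25 198
top recorder 0.55 [267.6, 185.9, 329.6, 227.5] 297.16 206.38 1948
scene cell 0.57 [279.2, 223.7, 296.6, 235.3] 287.71 228.7 136
scene cover_lip 0.68 [307.3, 203.3, 329.1, 217.1] 317.71 210.33 239
scene cover_lip 0.65 [379.9, 156.6, 400.0, 176.8] 389.12 166.11 377
scene well 0.9 [272.1, 189.0, 350.9, 257.8] 311.51 221.6 2676
scene recorder 0.82 [274.2, 189.7, 351.9, 257.2] 311.4 221.64 2639
```

```bash
cat > go.py <<'E'
from h import *
import sys
P=(503.0,224.9,-.161); C,S=np.cos(P[2]),np.sin(P[2])
def w2r(w): d=np.array(w[:2])-P[:2]; return np.array([C*d[0]+S*d[1],-S*d[0]+C*d[1]])
def r2w(r): return np.array([P[0]+C*r[0]-S*r[1],P[1]+S*r[0]+C*r[1]])
def delta(r,tipz,yawrec):
    s=readout.sense(); Rm=q2R(s['ee_rot']); t=np.array([*r2w(r),tipz+ctrl.tip_extent]); yaw=yawrec+P[2]
    Rt=np.array([[np.cos(yaw),np.sin(yaw),0],[np.sin(yaw),-np.cos(yaw),0],[0,0,-1]])
    print('t',s['time_s'],'pos',s['eef_pos'].round(1),'rec',w2r(s['eef_pos']).round(1),'tipz',(s['eef_pos'][2]-ctrl.tip_extent).round(1),'F',s['force'].round(1),'grip',round(s['grip_width'],3),'ext',ctrl.tip_extent)
    print('tool delta',(Rm.T@(t-s['eef_pos'])).round(1),R.from_matrix(Rm.T@Rt).as_rotvec().round(3))
if __name__=='__main__': delta((float(sys.argv[1]),float(sys.argv[2])),float(sys.argv[3]),float(sys.argv[4]))
E
python3 go.py 13.7 108.6 231.3 1.415
```

```text
t 1.5 pos [ 132.8 -507.9  303.9] rec [-247.9 -782.7] tipz 231.3 F [0.3 0.  0.4] grip 0.999 ext 72.6
tool delta [ 600.1 -709.1   -0. ] [-0.    -0.    -0.998]
```

The rows are not in the units I measure in: shifts go in shares of 40 cm and turns go in shares of pi rad. I convert before sending: -305 mm is -0.7625, -266 mm is -0.665, -0.998 rad is -0.3177.

Emit:
advance([
  [[0.08, -0.095, 0, 0, 0, -0.0446], [0.16, -0.19, 0, 0, 0, -0.0891], [0.2425, -0.285, 0, 0, 0, -0.1337], [0.3225, -0.38, 0, 0, 0, -0.1783], [0.4025, -0.475, 0, 0, 0, -0.2228], [0.4825, -0.57, 0, 0, 0, -0.2674], [0.5625, -0.665, 0, 0, 0, -0.3177], [0.645, -0.7625, 0, 0, 0, -0.3177]],
], jaw=0.165)

```text
time_s: 2.3
eef_pos: [305.1, -146.7, 304.2]
ee_rot: [0.001, 0.809, 0.588, 0.0]
force: [1.1, -0.5, 1.1]
grip_width: 0.167
grip_force: 0.0
```

```bash
python3 go.py 13.7 108.6 231.3 1.415
```

```text
t 2.3 pos [ 305.1 -146.7  304.2] rec [-135.8 -398.5] tipz 231.6 F [ 1.1 -0.5  1.1] grip 0.167 ext 72.6
tool delta [5.239e+02 7.080e+01 1.000e-01] [0.001 0.    0.003]
```

In the tool's units: 394 mm is 0.985, 345 mm is 0.8625.

Emit:
advance([
  [[0.125, 0.0175, 0, 0, 0, 0], [0.25, 0.0338, 0, 0, 0, 0], [0.3725, 0.05, 0, 0, 0, 0], [0.495, 0.0675, 0, 0, 0, 0], [0.6175, 0.0838, 0, 0, 0, 0], [0.74, 0.1, 0, 0, 0, 0], [0.8625, 0.1163, 0, 0, 0, 0], [0.985, 0.1325, 0, 0, 0, 0]],
])

```text
time_s: 3.1
eef_pos: [478.4, 211.6, 303.9]
ee_rot: [0.0, 0.81, 0.587, 0.0]
force: [0.1, -1.1, 1.8]
grip_width: 0.166
grip_force: 0.0
```

Emit:
advance([
  [[0.125, 0.0175, 0, 0, 0, 0], [0.225, 0.03, 0, 0, 0, 0], [0.325, 0.0443, 0, 0, 0, 0], [0.325, 0.0443, 0.125, 0, 0, 0], [0.325, 0.0443, 0.25, 0, 0, 0], [0.325, 0.0443, 0.25, 0, 0, 0]],
])

```text
time_s: 3.7
eef_pos: [533.0, 326.6, 197.3]
ee_rot: [-0.002, 0.81, 0.587, -0.006]
force: [-0.3, 0.1, 0.5]
grip_width: 0.161
grip_force: 0.0
```

```bash
python3 go.py 13.7 108.6 39 1.415
```

```text
t 3.7 pos [533.  326.6 197.3] rec [ 13.4 105.2] tipz 124.7 F [-0.3  0.1  0.5] grip 0.161 ext 72.6
tool delta [ 4.1  0.7 85.6] [-0.01   0.008  0.   ]
```

Emit:
advance([
  [[0, 0, 0, 0, 0, 0], [0, 0, 0, 0, 0, 0], [0, 0, 0, 0, 0, 0]],
])

```text
time_s: 4.0
eef_pos: [536.1, 327.4, 206.7]
ee_rot: [0.001, 0.81, 0.587, 0.002]
force: [-0.7, 0.2, -0.1]
grip_width: 0.161
grip_force: 0.0
```

```bash
python3 go.py 13.7 108.6 39 1.415
```

```text
t 4.0 pos [536.1 327.4 206.7] rec [ 16.2 106.5] tipz 134.1 F [-0.7  0.2 -0.1] grip 0.161 ext 72.6
tool delta [ 1.4 -3.1 95.1] [ 0.003 -0.003 -0.   ]
```

Emit:
advance([
  [[0.0025, -0.005, 0.05, 0, 0, 0], [0.005, -0.005, 0.1, 0, 0, 0], [0.005, -0.005, 0.1375, 0, 0, 0], [0.005, -0.005, 0.1625, 0, 0, 0], [0.005, -0.005, 0.175, 0, 0, 0], [0.005, -0.005, 0.175, 0, 0, 0], [0.005, -0.005, 0.175, 0, 0, 0], [0.005, -0.005, 0.175, 0, 0, 0]],
])

```text
time_s: 4.8
eef_pos: [534.3, 329.9, 134.7]
ee_rot: [0.0, 0.81, 0.587, 0.001]
force: [0.2, -0.2, 0.1]
grip_width: 0.166
grip_force: 0.0
```

```bash
python3 go.py 13.7 108.6 39 1.415
```

```text
t 4.8 pos [534.3 329.9 134.7] rec [ 14.1 108.7] tipz 62.1 F [ 0.2 -0.2  0.1] grip 0.166 ext 72.6
tool delta [-0.1 -0.4 23.1] [ 0.001 -0.001 -0.   ]
```

In the tool's units: 23.3 mm is 0.0583, 21 mm is 0.0525.

Emit:
advance([
  [[0, 0, 0.02, 0, 0, 0], [0, 0, 0.0375, 0, 0, 0], [0, -0.001, 0.0525, 0, 0, 0], [0, -0.001, 0.0583, 0, 0, 0], [0, -0.001, 0.0583, 0, 0, 0], [0, -0.001, 0.0583, 0, 0, 0]],
])

```text
time_s: 5.4
eef_pos: [533.8, 330.0, 110.7]
ee_rot: [0.0, 0.81, 0.587, 0.0]
force: [0.5, -0.3, -0.9]
grip_width: 0.163
grip_force: 0.0
```

```bash
python3 go.py 13.7 108.6 39 1.415; python3 - <<'E'
from h import *
a=cams.capture('scene')[0][160:270,230:400,::-1]; b=cams.capture('top')[0][160:240,250:350,::-1]
cv2.imwrite('pics/c1.png',np.vstack([cv2.resize(a,(560,360),interpolation=2),cv2.resize(b,(560,240*0+236),interpolation=2)]))
E
```

```text
t 5.4 pos [533.8 330.  110.7] rec [ 13.5 108.7] tipz 38.1 F [ 0.5 -0.3 -0.9] grip 0.163 ext 72.6
tool delta [-0.   0.2 -0.9] [ 0. -0. -0.]
```

View pics/c1.png

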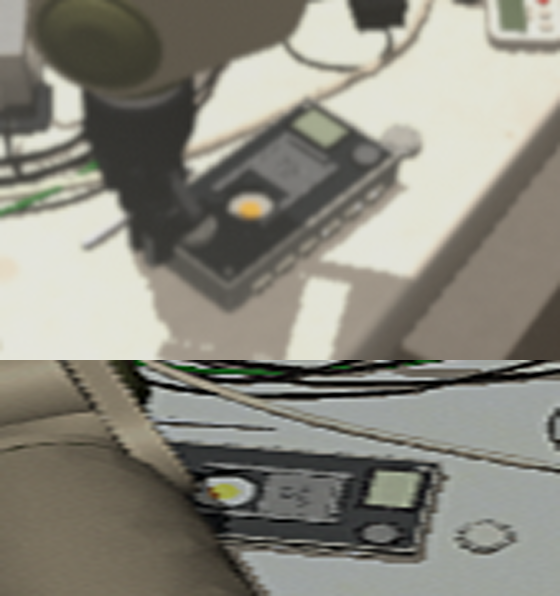

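In the tool's units: -30 mm is -0.075, -28 mm is -0.07.

Emit:
advance([
  [[-0.01, 0, 0, 0, 0, 0], [-0.02, 0, 0, 0, 0, 0], [-0.03, 0, 0, 0, 0, 0], [-0.04, 0, 0, 0, 0, 0], [-0.05, 0, 0, 0, 0, 0], [-0.06, 0, 0, 0, 0, 0], [-0.07, 0, 0, 0, 0, 0], [-0.075, 0, 0, 0, 0, 0]],
])

```text
time_s: 6.3
eef_pos: [524.2, 301.1, 110.6]
ee_rot: [-0.0, 0.81, 0.587, -0.0]
force: [-0.7, 0.3, 0.0]
grip_width: 0.164
grip_force: 0.1
```

```bash
python3 go.py 8.1 73 39 1.415; python3 - <<'E'
from h import *
a=cams.capture('scene')[0][180:250,260:360,::-1]
cv2.imwrite('pics/c2.png',cv2.resize(a,(700,490),interpolation=2))
E
```

```text
t 6.3 pos [524.2 301.1 110.6] rec [ 8.7 78.6] tipz 38.0 F [-0.7  0.3  0. ] grip 0.164 ext 72.6
tool delta [-5.6  0.2 -1. ] [-0.  0. -0.]
```

View pics/c2.png

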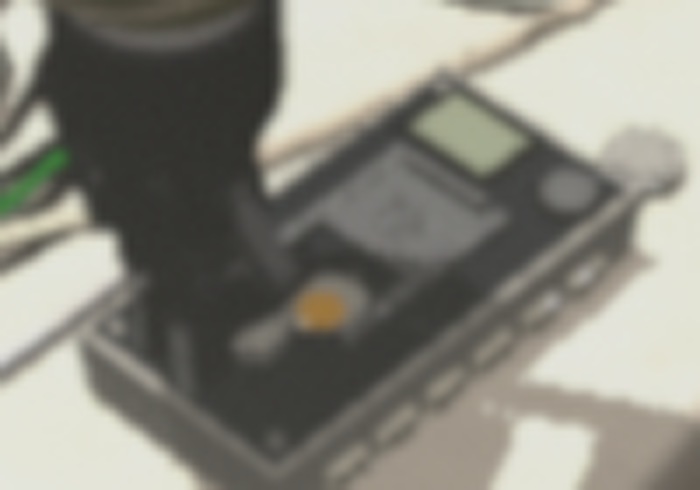

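```bash
python3 go.py 2.5 60 38.5 1.56;python3 go.py 0 50 38.5 1.571
```

```text
t 6.35 pos [524.2 301.  110.6] rec [ 8.7 78.5] tipz 38.0 F [-0.2 -0.6 -0.3] grip 0.163 ext 72.6
tool delta [-19.2  -3.3  -0.5] [-0.     0.    -0.145]
t 6.35 pos [524.2 301.  110.6] rec [ 8.7 78.5] tipz 38.0 F [-0.2 -0.6 -0.3] grip 0.163 ext 72.6
tool delta [-29.5  -4.2  -0.5] [-0.     0.    -0.156]
```

In the tool's units: -19.5 mm is -0.0488, -17.5 mm is -0.0438, -0.15 rad is -0.0477.

Emit:
advance([
  [[-0.0063, -0.001, 0, 0, 0, -0.0064], [-0.0125, -0.002, 0, 0, 0, -0.0127], [-0.0188, -0.003, 0, 0, 0, -0.0191], [-0.025, -0.0043, 0, 0, 0, -0.0255], [-0.0313, -0.0053, 0, 0, 0, -0.0318], [-0.0375, -0.0065, 0, 0, 0, -0.0382], [-0.0438, -0.0075, 0, 0, 0, -0.0446], [-0.0488, -0.0083, 0, 0, 0, -0.0477]],
])

```text
time_s: 7.15
eef_pos: [515.0, 283.7, 110.6]
ee_rot: [0.0, 0.763, 0.646, 0.0]
force: [0.3, -0.6, 0.4]
grip_width: 0.166
grip_force: 0.1
```

```bash
python3 go.py 0 48 38.5 1.571; python3 - <<'E'
from h import *
a=cams.capture('scene')[0][180:250,260:360,::-1]
cv2.imwrite('pics/c3.png',cv2.resize(a,(700,490),interpolation=2))
E
```

```text
t 7.15 pos [515.  283.7 110.6] rec [ 2.4 60. ] tipz 38.0 F [ 0.3 -0.6  0.4] grip 0.166 ext 72.6
tool delta [-12.   -2.4  -0.5] [ 0.    -0.    -0.005]
```

View pics/c3.png

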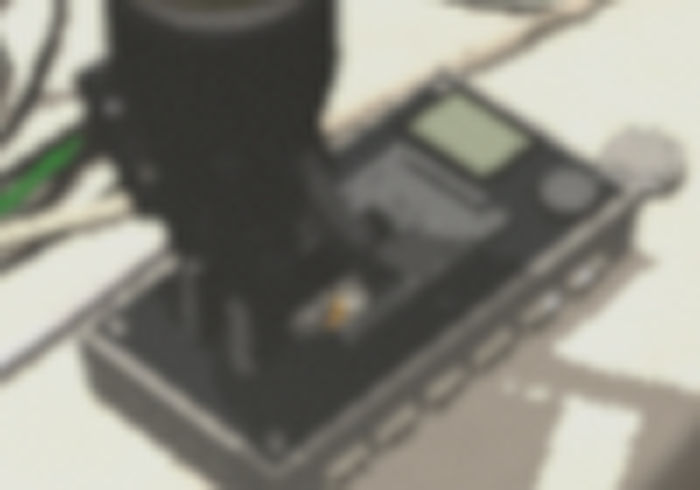

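Cell partly over the well (gold spot at (338,310) half covered). Continue slowly.

In the tool's units: -12.5 mm is -0.0313, -11.5 mm is -0.0288.

Emit:
advance([
  [[-0.005, -0.001, 0, 0, 0, 0], [-0.01, -0.002, 0, 0, 0, 0], [-0.015, -0.003, 0, 0, 0, 0], [-0.02, -0.004, 0, 0, 0, 0], [-0.025, -0.005, 0, 0, 0, 0], [-0.0288, -0.006, 0, 0, 0, 0], [-0.0313, -0.006, 0, 0, 0, 0], [-0.0313, -0.006, 0, 0, 0, 0]],
])

```text
time_s: 8.0
eef_pos: [510.6, 271.9, 110.6]
ee_rot: [-0.0, 0.764, 0.646, -0.0]
force: [0.4, -0.9, -0.2]
grip_width: 0.167
grip_force: 0.0
```

```bash
python3 go.py 0 48 38.5 1.571; python3 - <<'E'
from h import *
a=cams.capture('scene')[0][180:250,260:360,::-1]
cv2.imwrite('pics/c4.png',cv2.resize(a,(700,490),interpolation=2))
E
```

```text
t 8.0 pos [510.6 271.9 110.6] rec [-0.  47.6] tipz 38.0 F [ 0.4 -0.9 -0.2] grip 0.167 ext 72.6
tool delta [ 0.4  0.  -0.5] [-0.     0.    -0.006]
```

View pics/c4.png

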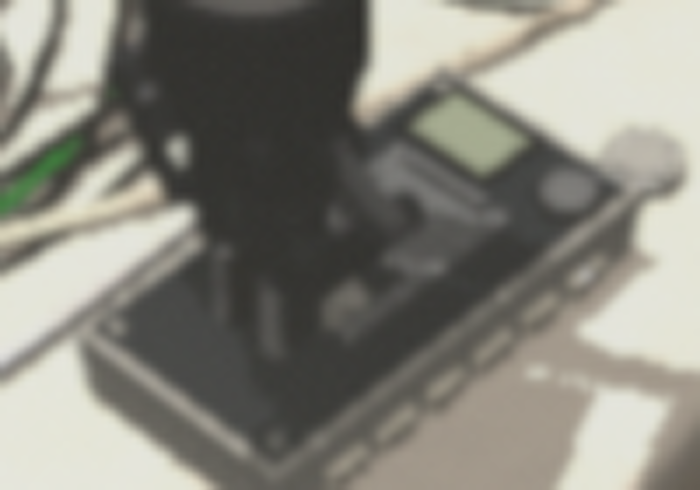

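In the tool's units: 150 mm is 0.375, 135 mm is 0.3375.

Emit:
advance([
  [[0.02, 0, 0, 0, 0, 0], [0.045, 0, -0.0125, 0, 0, 0], [0.1, 0, -0.025, 0, 0, 0], [0.1875, 0, -0.075, 0, 0, 0], [0.275, 0, -0.125, 0, 0, 0], [0.3375, 0, -0.125, 0, 0, 0], [0.375, 0, -0.125, 0, 0, 0], [0.375, 0, -0.125, 0, 0, 0]],
])

```text
time_s: 8.85
eef_pos: [535.0, 422.2, 160.6]
ee_rot: [-0.0, 0.763, 0.647, 0.0]
force: [0.9, -0.0, -0.5]
grip_width: 0.169
grip_force: 0.0
```

```bash
python3 go.py 0 48 38.5 1.571; python3 - <<'E'
from h import *
a=cams.capture('scene')[0][185:245,270:355,::-1];b=cams.capture('top')[0][175:235,260:345,::-1]
cv2.imwrite('pics/c5.png',np.vstack([cv2.resize(x,(425,300),interpolation=2) for x in (a,b)]))
E
```

```text
t 8.85 pos [535.  422.2 160.6] rec [ -0.  199.9] tipz 88.0 F [ 0.9 -0.  -0.5] grip 0.169 ext 72.6
tool delta [-151.9    0.5   49.4] [ 0.    -0.001 -0.004]
```

View pics/c5.png

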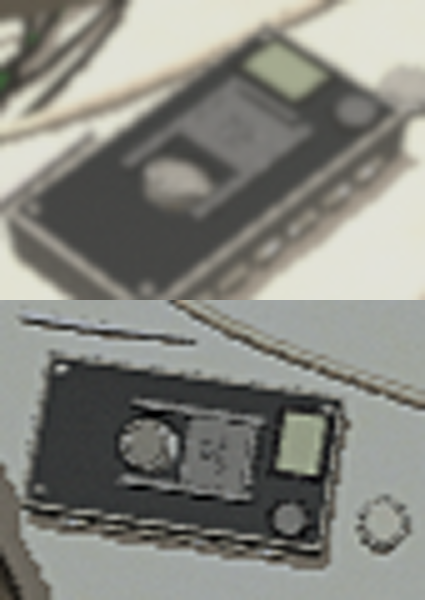

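```bash
python3 - <<'E'
from h import *
from go import r2w
for n in ('scene','top'):
    im,d=cams.capture(n); K,dd,p,Rm=cal(n)
    for rx in (-12,-6,0,6,12):
        o=[]
        for ry in (44,38,34,30,26,22,18,14,10,6):
            uv=proj(n,np.array([*r2w((rx,ry)),36.]))[0]; u,v=np.round(uv).astype(int)
            z=d[v,u]; x=cv2.undistortPoints(np.array([[[u,v]]],float),K,dd)[0,0]
            w=p+Rm@(np.array([x[0],x[1],1])*z); o.append(f'{w[2]:.0f}/{im[v,u].mean():.0f}')
        print(n,rx,*o)
E
```

```text
scene -12 35/70 33/78 34/93 36/100 39/106 36/135 37/151 23/119 28/92 35/69
scene -6 35/71 36/104 41/120 39/116 43/140 39/161 38/163 33/145 27/105 31/69
scene 0 34/76 38/115 45/131 42/152 40/160 41/159 37/161 31/149 27/99 34/68
scene 6 33/69 36/108 42/128 42/138 39/150 39/161 40/160 32/148 32/101 30/67
scene 12 35/69 33/70 35/84 45/121 44/152 38/148 37/130 34/126 33/83 32/68
top -12 38/55 43/59 39/42 44/117 43/104 43/120 34/107 22/66 21/73 35/59
top -6 40/56 43/63 42/81 40/111 40/114 43/117 40/118 35/81 1228/83 30/113
top 0 34/55 48/107 40/122 46/115 40/114 44/113 38/113 35/87 32/110 30/164
top 6 37/55 46/40 46/98 42/119 41/116 38/118 41/114 33/100 34/113 34/105
top 12 39/56 32/46 45/67 43/75 41/120 38/109 41/86 40/142 30/76 39/34
```

In the tool's units: -135 mm is -0.3375, -132 mm is -0.33.

Emit:
advance([
  [[-0.05, 0, 0, 0, 0, 0], [-0.125, 0, 0.025, 0, 0, 0], [-0.225, 0, 0.075, 0, 0, 0], [-0.2875, 0, 0.11, 0, 0, 0], [-0.3175, 0, 0.12, 0, 0, 0], [-0.33, 0, 0.1225, 0, 0, 0], [-0.3375, 0, 0.1225, 0, 0, 0], [-0.3375, 0, 0.1225, 0, 0, 0]],
], jaw=0)

```text
time_s: 9.85
eef_pos: [513.5, 287.4, 112.4]
ee_rot: [0.0, 0.764, 0.646, 0.001]
force: [-0.4, -0.0, -1.4]
grip_width: -0.001
grip_force: 0.0
```

```bash
python3 go.py 0 48 39 1.571
```

```text
t 9.85 pos [513.5 287.4 112.4] rec [ 0.4 63.4] tipz 39.8 F [-0.4 -0.  -1.4] grip -0.001 ext 72.6
tool delta [-15.4  -0.3   0.8] [ 0.001 -0.001 -0.006]
```

In the tool's units: -17 mm is -0.0425, -16 mm is -0.04.

Emit:
advance([
  [[-0.0075, 0, 0, 0, 0, 0], [-0.015, 0, 0, 0, 0, 0], [-0.0225, 0, 0, 0, 0, 0], [-0.03, 0, 0, 0, 0, 0], [-0.035, 0, 0, 0, 0, 0], [-0.04, 0, 0, 0, 0, 0], [-0.0425, 0, 0, 0, 0, 0], [-0.0425, 0, 0, 0, 0, 0]],
])

```text
time_s: 10.65
eef_pos: [510.3, 269.9, 111.6]
ee_rot: [-0.0, 0.764, 0.646, 0.0]
force: [-0.6, -0.4, 0.5]
grip_width: 0.001
grip_force: 0.0
```

```bash
python3 go.py 0 48 39 1.571
```

```text
t 10.65 pos [510.3 269.9 111.6] rec [ 0.  45.6] tipz 39.0 F [-0.6 -0.4  0.5] grip 0.001 ext 72.6
tool delta [ 2.4 -0.   0. ] [-0.    -0.    -0.006]
```

In the tool's units: 140 mm is 0.35, 130 mm is 0.325.

Emit:
advance([
  [[0.0125, 0, 0, 0, 0, 0], [0.05, 0, -0.0125, 0, 0, 0], [0.1375, 0, -0.075, 0, 0, 0], [0.25, 0, -0.125, 0, 0, 0], [0.325, 0, -0.125, 0, 0, 0], [0.35, 0, -0.125, 0, 0, 0], [0.35, 0, -0.125, 0, 0, 0]],
])

```text
time_s: 11.35
eef_pos: [533.1, 409.0, 160.7]
ee_rot: [-0.0, 0.763, 0.646, -0.0]
force: [0.7, -0.6, -0.4]
grip_width: 0.002
grip_force: 0.0
```

```bash
cat > dep.py <<'E'
from h import *
from go import r2w
for n in ('scene','top'):
    im,d0=cams.capture(n); K,dd,p,Rm=cal(n); d=np.median([d0]+[cams.capture(n)[1] for _ in range(4)],0)
    for rx in (-12,-6,0,6,12):
        o=[]
        for ry in (44,38,34,30,26,22,18,14,10,6):
            uv=proj(n,np.array([*r2w((rx,ry)),36.]))[0]; u,v=np.round(uv).astype(int)
            x=cv2.undistortPoints(np.array([[[u,v]]],float),K,dd)[0,0]
            w=p+Rm@(np.array([x[0],x[1],1])*d[v,u]); o.append(f'{w[2]:.0f}/{im[v,u].mean():.0f}')
        print(n,rx,*o)
a=cams.capture('scene')[0][185:245,270:355,::-1];b=cams.capture('top')[0][175:235,260:345,::-1]
cv2.imwrite('pics/c6.png',np.vstack([cv2.resize(x,(425,300),interpolation=2) for x in (a,b)]))
E
python3 dep.py
```

```text
scene -12 34/69 33/103 33/148 33/155 33/157 34/163 30/154 32/133 28/111 34/73
scene -6 34/71 32/158 33/172 31/168 33/175 32/177 32/176 31/164 31/137 32/85
scene 0 33/77 31/154 31/166 34/177 32/179 32/178 35/179 33/167 30/128 35/78
scene 6 34/69 32/123 33/153 32/163 34/168 34/172 31/174 31/157 31/119 33/72
scene 12 34/69 34/68 28/84 28/101 31/136 30/119 31/99 30/109 32/79 34/68
top -12 37/56 35/56 35/87 34/109 35/101 34/154 35/164 36/120 28/50 37/51
top -6 37/57 34/130 32/151 37/155 36/161 35/162 37/165 36/167 37/111 26/77
top 0 38/58 34/83 34/134 33/164 34/159 37/159 35/160 36/167 33/121 34/93
top 6 37/58 35/9 32/97 35/168 35/163 36/161 34/168 35/123 35/67 36/70
top 12 37/56 36/34 33/14 34/161 35/127 34/128 36/99 34/146 25/107 37/33
```

View pics/c6.png

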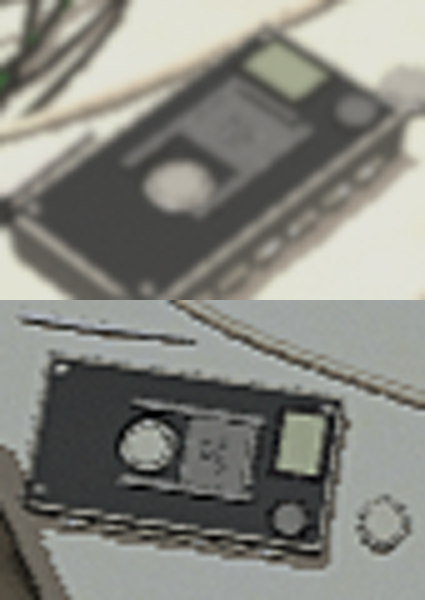

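In the tool's units: -254 mm is -0.635, -242 mm is -0.605.

```bash
python3 go.py 0 -70 60 1.571
```

```text
t 11.95 pos [533.6 408.  161.7] rec [  0.9 185.6] tipz 89.1 F [-0.7  0.4  0.1] grip 0.001 ext 72.6
tool delta [-255.6    0.7   29.1] [ 0.    -0.    -0.006]
```

Emit:
advance([
  [[-0.05, 0, 0, 0, 0, 0], [-0.1375, 0, 0, 0, 0, 0], [-0.2375, 0, 0, 0, 0, 0], [-0.3375, 0, 0, 0, 0, 0], [-0.4375, 0, 0, 0, 0, 0], [-0.5375, 0, 0, 0, 0, 0], [-0.605, 0, 0, 0, 0, 0], [-0.635, 0, 0, 0, 0, 0]],
])

```text
time_s: 12.75
eef_pos: [491.1, 155.8, 161.8]
ee_rot: [0.0, 0.764, 0.645, -0.0]
force: [0.9, 0.2, -0.3]
grip_width: 0.002
grip_force: 0.0
```

Emit:
advance([
  [[0, 0, 0, 0, 0, 0], [0, 0, 0.025, 0, 0, 0], [0, 0, 0.05, 0, 0, 0], [0, 0, 0.0625, 0, 0, 0], [0, 0, 0.0625, 0, 0, 0], [0, 0, 0.0625, 0, 0, 0]],
])

```text
time_s: 13.35
eef_pos: [491.4, 158.0, 136.4]
ee_rot: [-0.0, 0.763, 0.646, -0.0]
force: [-0.3, 0.3, 0.0]
grip_width: -0.002
grip_force: 0.0
```

```bash
python3 go.py 0 -70 39.5 1.571
```

```text
t 13.35 pos [491.4 158.  136.4] rec [ -0.7 -67.9] tipz 63.8 F [-0.3  0.3  0. ] grip -0.002 ext 72.6
tool delta [-2.1  0.8 24.3] [-0.     0.    -0.006]
```

In the tool's units: 24 mm is 0.06, 22 mm is 0.055.

Emit:
advance([
  [[-0.005, 0.0018, 0.02, 0, 0, 0], [-0.005, 0.0018, 0.04, 0, 0, 0], [-0.005, 0.0018, 0.055, 0, 0, 0], [-0.005, 0.0018, 0.06, 0, 0, 0], [-0.005, 0.0018, 0.06, 0, 0, 0], [-0.005, 0.0018, 0.06, 0, 0, 0]],
])

```text
time_s: 13.95
eef_pos: [491.8, 155.5, 112.7]
ee_rot: [0.0, 0.764, 0.646, 0.0]
force: [0.7, 0.5, -0.2]
grip_width: 0.002
grip_force: 0.0
```

Emit:
advance([
  [[0.01, 0, 0, 0, 0, 0], [0.02, 0, 0, 0, 0, 0], [0.03, 0, 0, 0, 0, 0], [0.04, 0, 0, 0, 0, 0], [0.05, 0, 0, 0, 0, 0], [0.06, 0, 0, 0, 0, 0], [0.07, 0, 0, 0, 0, 0], [0.08, 0, 0, 0, 0, 0]],
])

```text
time_s: 14.75
eef_pos: [497.0, 187.4, 112.6]
ee_rot: [-0.0, 0.764, 0.646, -0.0]
force: [-0.3, -1.5, 1.7]
grip_width: -0.0
grip_force: 1.1
```

```bash
python3 go.py 0 -11 39.5 1.571
```

```text
t 14.75 pos [497.  187.4 112.6] rec [  0.1 -38. ] tipz 40.0 F [-0.3 -1.5  1.7] grip -0.0 ext 72.6
tool delta [27.  -0.3  0.5] [-0.     0.    -0.006]
```

In the tool's units: 26 mm is 0.065, 24 mm is 0.06.

Emit:
advance([
  [[0.01, 0, 0, 0, 0, 0], [0.02, 0, 0, 0, 0, 0], [0.03, 0, 0, 0, 0, 0], [0.04, 0, 0, 0, 0, 0], [0.05, 0, 0, 0, 0, 0], [0.055, 0, 0, 0, 0, 0], [0.06, 0, 0, 0, 0, 0], [0.065, 0, 0, 0, 0, 0]],
])

```text
time_s: 15.55
eef_pos: [501.3, 212.7, 112.5]
ee_rot: [0.0, 0.764, 0.646, -0.0]
force: [-2.6, -11.7, 2.4]
grip_width: -0.003
grip_force: 6.3
```

Emit:
advance([
  [[0.0025, 0, 0, 0, 0, 0], [0.005, 0, 0, 0, 0, 0], [0.005, 0, 0, 0, 0, 0]],
])

```text
time_s: 15.85
eef_pos: [501.4, 213.0, 112.5]
ee_rot: [0.001, 0.763, 0.646, -0.002]
force: [-3.9, -15.6, 5.1]
grip_width: 0.003
grip_force: 7.8
```

```bash
python3 go.py 0 -11 39.5 1.571
```

```text
t 15.85 pos [501.4 213.  112.5] rec [  0.3 -12. ] tipz 39.9 F [ -3.9 -15.6   5.1] grip 0.003 ext 72.6
tool delta [ 1.  -0.3  0.4] [-0.002  0.004 -0.006]
```

In the tool's units: -60 mm is -0.15, -50 mm is -0.125.

Emit:
advance([
  [[-0.015, 0, 0, 0, 0, 0], [-0.0375, 0, -0.02, 0, 0, 0], [-0.075, -0.025, -0.0375, 0, 0, 0], [-0.125, -0.0625, -0.0375, 0, 0, 0], [-0.15, -0.085, -0.0375, 0, 0, 0], [-0.15, -0.085, -0.0375, 0, 0, 0], [-0.15, -0.085, -0.0375, 0, 0, 0], [-0.15, -0.085, -0.0375, 0, 0, 0]],
])

```text
time_s: 16.65
eef_pos: [458.9, 161.5, 127.9]
ee_rot: [0.0, 0.764, 0.646, 0.001]
force: [-1.1, -0.2, 0.5]
grip_width: -0.001
grip_force: 0.0
```

```bash
python3 go.py -34 -71.5 43 1.571
```

```text
t 16.65 pos [458.9 161.5 127.9] rec [-33.4 -69.6] tipz 55.3 F [-1.1 -0.2  0.5] grip -0.001 ext 72.6
tool delta [-1.9 -0.6 12.3] [ 0.001 -0.    -0.006]
```

In the tool's units: 16.5 mm is 0.0413, 16 mm is 0.04.

Emit:
advance([
  [[-0.005, -0.0013, 0.01, 0, 0, 0], [-0.005, -0.0013, 0.02, 0, 0, 0], [-0.005, -0.0013, 0.0275, 0, 0, 0], [-0.005, -0.0013, 0.0325, 0, 0, 0], [-0.005, -0.0013, 0.035, 0, 0, 0], [-0.005, -0.0013, 0.0375, 0, 0, 0], [-0.005, -0.0013, 0.04, 0, 0, 0], [-0.005, -0.0013, 0.0413, 0, 0, 0]],
])

```text
time_s: 17.45
eef_pos: [457.3, 159.4, 111.2]
ee_rot: [-0.0, 0.764, 0.646, -0.0]
force: [-3.0, 0.6, 4.9]
grip_width: 0.001
grip_force: 2.2
```

Emit:
advance([
  [[0, 0, 0.0013, 0, 0, 0], [0, 0, 0.0025, 0, 0, 0], [0, 0, 0.0025, 0, 0, 0]],
])

```text
time_s: 17.75
eef_pos: [457.3, 159.4, 110.6]
ee_rot: [-0.0, 0.764, 0.646, -0.0]
force: [-4.7, 0.1, 9.8]
grip_width: -0.001
grip_force: 4.9
```

```bash
python3 go.py -34 -71.5 38 1.571
```

```text
t 17.75 pos [457.3 159.4 110.6] rec [-34.6 -72. ] tipz 38.0 F [-4.7  0.1  9.8] grip -0.001 ext 72.6
tool delta [ 0.5  0.6 -0. ] [-0.     0.    -0.006]
```

In the tool's units: 1 mm is 0.0025, 0.5 mm is 0.0013.

Emit:
advance([
  [[0, 0, 0.0013, 0, 0, 0], [0, 0, 0.0025, 0, 0, 0], [0, 0, 0.0025, 0, 0, 0], [0, 0, 0.0025, 0, 0, 0]],
])

```text
time_s: 18.15
eef_pos: [457.4, 159.4, 110.4]
ee_rot: [0.0, 0.764, 0.646, 0.0]
force: [-9.1, -1.7, 21.9]
grip_width: -0.001
grip_force: 10.3
```

Emit:
advance([
  [[0, 0, -0.0075, 0, 0, 0], [0, 0, -0.025, 0, 0, 0], [0, 0, -0.1, 0, 0, 0], [0, 0, -0.225, 0, 0, 0], [0, 0, -0.325, 0, 0, 0], [0, 0, -0.375, 0, 0, 0], [0, 0, -0.375, 0, 0, 0]],
])

```text
time_s: 18.85
eef_pos: [458.3, 159.4, 262.0]
ee_rot: [0.002, 0.764, 0.646, 0.003]
force: [0.3, -0.6, -0.8]
grip_width: 0.002
grip_force: 0.0
```

Emit:
advance([
  [[-0.1, 0, 0, 0, 0, 0], [-0.225, 0, 0, 0, 0, 0], [-0.325, 0, 0, 0, 0, 0], [-0.4, 0, 0, 0, 0, 0], [-0.425, 0, 0, 0, 0, 0], [-0.425, 0, 0, 0, 0, 0], [-0.425, 0, 0, 0, 0, 0]],
])

```text
time_s: 19.55
eef_pos: [429.2, -7.6, 258.7]
ee_rot: [-0.0, 0.764, 0.646, -0.0]
force: [-0.1, -0.9, -0.3]
grip_width: 0.001
grip_force: 0.0
```

```bash
sed -i s/c6/c7/ dep.py; python3 dep.py
```

```text
scene -12 34/78 36/118 38/124 38/123 37/124 36/123 37/124 36/124 38/124 37/123
scene -6 36/83 39/122 37/125 36/124 37/121 37/116 36/126 37/127 37/123 37/119
scene 0 37/90 39/123 38/129 37/136 37/128 37/126 36/117 38/123 38/124 38/117
scene 6 37/83 37/119 37/123 37/122 38/120 37/113 38/111 37/119 38/122 38/119
scene 12 35/79 39/119 37/124 37/123 35/122 38/120 38/121 35/122 37/123 37/123
top -12 36/42 41/111 38/107 41/109 39/111 39/111 39/110 40/110 38/111 47/121
top -6 38/94 38/108 40/112 41/113 39/97 40/50 41/96 36/111 40/113 45/80
top 0 38/81 42/112 41/106 41/96 41/109 42/105 41/111 42/111 39/112 41/91
top 6 37/61 41/113 42/93 42/88 40/97 41/112 42/92 39/111 40/109 47/115
top 12 40/112 39/107 40/109 41/110 39/109 41/110 40/109 42/108 39/112 47/98
```

View pics/c7.png

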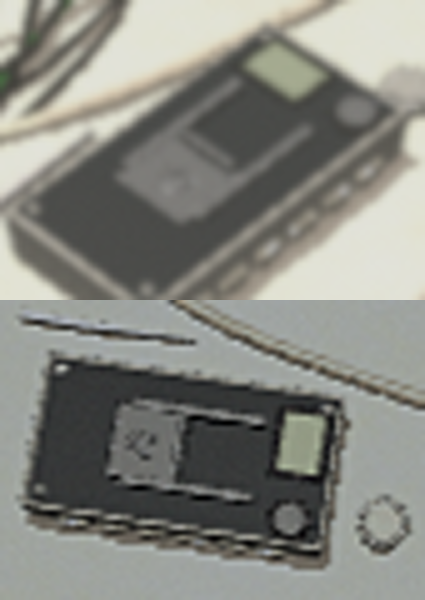

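The cover is fully shut over the well (top view, around (145,440)), and the key, spent cell and tweezers are where they were.

```bash
python3 -c "
from rig import order; print(order.finish_job())"
```

```text
the job is handed in; nothing more can be done
None
```

The job is handed in: the cell lies flat in the well, the cover was pushed to its stop, and the start key was pressed down to its stop and released, at about 20 s; no pass/fail verdict was shown.

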